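# Roll two dowels onto the pick-up line

## Robot

A 7-joint arm with a two-finger parallel gripper is mounted at the origin on a cart in front of the work surface, level with it; the furniture and walls round the work are solid. World frame = base frame: x ahead of the robot, y to its left, z up, the work surface at z = 0. Lengths are in m, angles in rad, forces in N, time in s.
With the tool pointing down it reaches from about 0.425 to 0.975 m from the base axis. Payload 16.7 kg.
Tool frame: the origin (TCP) lies between the finger pads; the fingertips stand 25 mm ahead of it and the grasp point (between the pads) lies 6 mm ahead of it (manip.tip_reach is the distance from the TCP to the fingertips, in m); z points along the fingers, y is the direction in which the jaws open and shut (so a half turn about z gives the same grasp; the last joint's range is limited). The gripper opens to 85 mm and grips with 20 to 120 N. Pads are 22 mm wide; open, the fingers measure 114 mm over their backs; the gripper's body (76 mm by 85 mm) begins 54 mm behind the grasp point. The pads swing forward as they close: fully open they stand 13 mm farther back than shut.
Start: joints at [1.073, 0.426, 0.074, 1.606, -0.034, 1.111, -0.067], TCP at [0.231, -0.634, 0.256] pointing down, gripper open.
Joint ranges: [-2.85, 2.85], [-0.5, 2.14], [-1.23, 1.37], [0.21, 2.46], [-1.02, 4.16], [0.16, 2.05], [-2.73, 2.73]. Speed limits (rad/s): [1.89, 1.89, 2.39, 2.39, 3.01, 3.01, 3.01].

## Interface

Orientations are given as a 3x3 rotation matrix whose columns are the frame's x, y, z axes.
In Python, from workcell import manip gives the robot as it stands. The module is installed in compiled form; this text tells all that it offers.
- The arm moves only by the tool step_arm, never from a script. Its argument "deltas" is a list of rows, each a list of 5 numbers: the shift along the world's x, y, z in mm, then the turn about the world's z in rad, then the opening, from 0 (shut) to 1 (fully open). In form: [[dx, dy, dz, spin, grip], ...]. A call has 1 to 10 rows; each row shifts and turns the pose as measured when the row begins; what a row does not reach is not made up. A row lasts 1/12 s, in which the tool goes at most 41.7 mm and 7.16 degrees, less where a joint would pass 70% of its speed; a pose out of reach is approached as far as the arm can. A call with a gripper value outside its range is refused whole. The fingers move at their own pace and stop on an object; "force" is the grip in N (left out, the last holds). Time passes only in rows, so rows that do not move let the fingers close. It gives the time, the measured TCP pose, the force and the opening at its end, in the units of the state.
- manip.observe(): the state, without advancing time (a new reading comes with each control period).
- manip.capture(name): name is "scene" or "top" or "wrist"; returns the picture (420x560x3 uint8, red, green, blue); there is no depth.
- manip.camera_params(name): a dict with "fov_y" (degrees; the focal length in pixels is half the picture's height over the tangent of half this angle, whatever the lens; pixels are square), "cx", "cy" (the principal point, pixels), "R" (3x3) and "t" (3): a world point X has camera coordinates R X + t; the wrist camera has in their place "T_tool_cam" (4x4, takes a point from camera to tool coordinates, whose origin is the TCP and whose axes are the flange's). Camera axes: x right, y down, z forward; pixel columns grow to the right and rows downward; lengths in m; the calibration is good to about 2 mm. A picture is of the moment at which its call begins: read the wrist's pose just before it. camera_params takes no time and is no camera call.
- manip.sign_off(): hands the job in, once; it reports no verdict.
Trained networks look in the newest picture that a camera, given by its name, has taken for a name from the list of things; names that differ only in an ending like _2 or _b are one class to them, and where a whole thing is asked for, a point or a joint stands for the part that bears it (a point fixed in the world has none). Each returns a list of dicts, best first, with "conf" (0 to 1); they miss things now and then, are a little off and sometimes report something else, mostly with a low value. They report only what shows in the picture. A call takes as long as a camera call. They do not tell look-alikes from the thing itself.
- manip.look_for(label, camera): "extent" ([left, top, width, height] as shares, 0 to 1, of the picture: columns of its width, rows of its height, round what is visible of it).
- manip.regions_of(label, camera): "pixels" (420x560 bool, what is visible of it) and "extent" ([left, top, width, height] as shares, 0 to 1, of the picture: columns of its width, rows of its height, round what is visible of it).
The state is a dict: "time": time; "q": joint angles; "joint_velocities": joint speeds; "joint_efforts": joint torques, N m; "ee_pos": TCP position; "eef_rot": TCP orientation; "force": force on the tool from outside, world axes, zero at the start; "torque": the same for the moment, N m; "gripper_width": opening from 0.0 (shut) to 1.0 (fully open).
Only numpy, scipy, OpenCV 4.12 (cv2) and the standard library are available. Lean on these libraries where they do the work, as an engineer would, in place of code of your own. Each camera call takes 0.05 s, during which the arm holds its last target.

## Task

On the rubber-topped staging plate lie two steel dowels. With the fingers, without gripping or lifting anything, push the thicker dowel so that it rolls to the white line and lies centred over it and parallel to it; once it lies there, roll the thinner dowel onto the line in the same way. Both are left lying still on the line, and the posts and the block that stand beside the plate stay where they are.

Things in the scene. Friction and masses are not known exactly. Their poses are not given: they have to be found in the camera images.
- plate: staging plate fixed on the table: aluminium, 150 x 240 mm, with black rubber inlay (144 x 222 mm), its top 8 mm above the table. Origin: centre of its underside, on the table; z up; x along the white line (150 mm side); y is the rolling direction (240 mm side). At each y end a stop, 8 mm wide, stands 3 mm above the rubber. Place and yaw vary.
- line_mid (a point): middle of the white line, on top of the rubber (8 mm above the table); axes as the plate's. The line is 3 mm wide, runs along the plate's x across the whole inlay, half-way between the two stops, and is flat paint.
- dowel_thick: thicker steel dowel, 24 mm diameter, 50 mm long, 0.17 kg, lying on the rubber. Origin on its axis half-way along (20 mm above table); x along the dowel, y and z turn as it rolls. Starts 55 to 85 mm to either side of the line, about parallel to it. Oiled (friction 0.25): pushed from behind by a fingertip reaching down to mid-height it rolls ahead of the finger; let go at 2 cm/s it rolls on about 1 mm.
- dowel_thin: thinner steel dowel, 16 mm diameter, 50 mm long, 0.08 kg; origin on its axis half-way along it (16 mm above the table); axes and behaviour as the thicker one's. Starts 55 to 85 mm from the line, on the other side of it and in the other half of the plate than the thicker one.
- post_a: bystander: white plastic post, 15 mm diameter, 26 mm high, standing loose on the table just beyond the +y end of the plate; origin at the centre of its foot.
- post_b: bystander: a second such post, just beyond the -y end of the plate; origin at the centre of its foot.
- gauge_block: bystander: ground block 25 x 40 x 35 mm high, standing loose on the table beyond the -y end of the plate; origin at the centre of its underside.
Not all that is in view belongs to the job. What is shaped like the dowel_thick but blue or green is not meant. What is shaped like the dowel_thin but red is not meant.

How it is judged:
By the outcome, as a careful person would: the job done as asked, in the order asked, and still so for the second after the job is handed in, with the robot touching nothing.
It also fails if it takes over 54 s, if anything falls off the work surface, if the arm or the gripper's body presses on something with over 40 N, if the wrist force passes 120 N, or if a joint passes its speed limit or range.

## Working session

There is one attempt and no reset: what is moved stays moved. The work goes in short steps, Python scripts to look and compute and a tool call to move; the robot and the scene stay as the last step left them, time stands still between calls to the robot, and variables do not carry over. Pictures are saved under pics/ and viewed, and the job is handed in when it is done.

Besides the shell and the picture viewer there is one more tool, called as name([rows], argument=value, ...), one row to a line, values as JSON. step_arm: Moves the arm, as the interface text tells. Its arguments: {"type":"object","properties":{"deltas":{"type":"array","items":{"type":"array","items":{"type":"number"}}},"force":{"type":"number"}},"required":["deltas"]}

```bash
mkdir -p pics
python3 - <<'E'
from workcell import manip
import cv2,numpy as np
for n in("scene","top"):
    im=manip.capture(n); cv2.imwrite(f"pics/{n}0.png",im[:,:,::-1])
    p=manip.camera_params(n); print(n,p)
print(manip.camera_params("wrist"))
s=manip.observe(); print(s["time"],s["ee_pos"],s["eef_rot"],s["gripper_width"],manip.tip_reach)
E
```

```text
scene {'fov_y': 42.59556371048225, 'cx': 260.3510463246145, 'cy': 207.89091570957325, 'R': array([[-0.89975875, -0.43562501, -0.02578848],
       [-0.20761905,  0.47930636, -0.85273662],
       [ 0.38383398, -0.76190306, -0.52170414]]), 't': array([0.52314958, 0.14994143, 0.74041534])}
top {'fov_y': 53.55154197398532, 'cx': 281.0731278665502, 'cy': 210.80049974424932, 'R': array([[ 0.01504556, -0.99905508, -0.0407747 ],
       [-0.98258454, -0.00721948, -0.18567579],
       [ 0.18520597,  0.04285819, -0.9817647 ]]), 't': array([0.07135997, 0.56277224, 0.8019256 ])}
{'fov_y': 61.17994992590163, 'cx': 278.3636153505542, 'cy': 207.01410849119085, 'T_tool_cam': array([[-1.78501052e-03, -9.55862464e-01, -2.93809061e-01,
         7.60926322e-02],
       [ 9.99998376e-01, -1.63268374e-03, -7.63715466e-04,
         1.20484728e-03],
       [ 2.50309671e-04, -2.93809947e-01,  9.55863825e-01,
        -1.18048579e-01],
       [ 0.00000000e+00,  0.00000000e+00,  0.00000000e+00,
         1.00000000e+00]])}
0.1 [ 0.23056112 -0.63405234  0.25568558] [[ 9.39788971e-01  3.41754978e-01 -4.74146996e-04]
 [ 3.41755296e-01 -9.39788394e-01  1.04477544e-03]
 [-8.85406373e-05 -1.14391068e-03 -9.99999342e-01]] 1.0039031540762497 0.025
```

View pics/scene0.png

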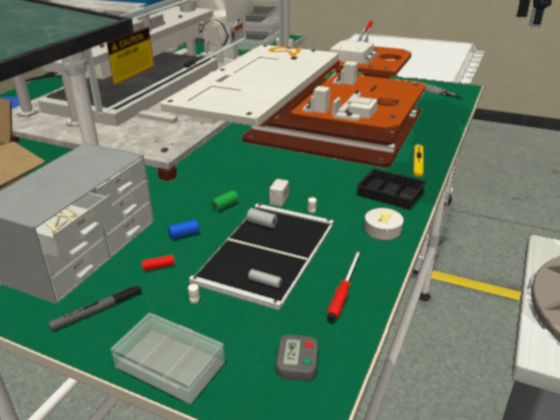

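View pics/top0.png

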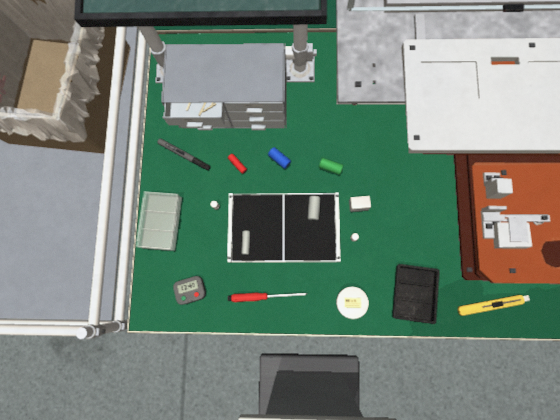

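The top picture shows the plate at columns 228–340 and rows 193–262, with the line at about column 283. Two grey dowels lie on it: the thick one at about (314,208) and the thin one at about (246,242). The look-alikes all lie off the plate: blue (279,158), green (331,167) and red (237,163). The grey pair on the rubber fits the description. I'll confirm that in an enlarged crop.

```bash
cat > h.py <<'E'
from workcell import manip
import cv2,numpy as np
def K(p): 
    f=210/np.tan(np.radians(p["fov_y"]/2)); return np.array([[f,0,p["cx"]],[0,f,p["cy"]],[0,0,1]])
def Rt(n,s=None):
    p=manip.camera_params(n)
    if n!="wrist": return K(p),np.array(p["R"]),np.array(p["t"])
    T=np.eye(4);T[:3,:3]=s["eef_rot"];T[:3,3]=s["ee_pos"]; C=np.linalg.inv(T@p["T_tool_cam"])
    return K(p),C[:3,:3],C[:3,3]
def back(cam,uv,z):
    k,R,t=cam; uv=np.atleast_2d(uv).astype(float)
    d=(np.linalg.inv(k)@np.c_[uv,np.ones(len(uv))].T).T@R; c=-R.T@t
    return c+d*((z-c[2])/d[:,2])[:,None]
def proj(cam,X):
    k,R,t=cam; x=(np.atleast_2d(X)@R.T+t)@k.T; return x[:,:2]/x[:,2:]
E
python3 - <<'E'
from h import *
im=cv2.imread("pics/top0.png"); cv2.imwrite("pics/top0c.png",cv2.resize(im[180:275,200:380],None,fx=4.4,fy=4.4,interpolation=cv2.INTER_CUBIC))
c=Rt("top")
for n in("dowel_thick","dowel_thin","post_a","gauge_block","plate"):
    for r in manip.regions_of(n,"top")[:4]:
        v,u=np.nonzero(r["pixels"]); print(n,round(r["conf"],2),u.mean().round(1),v.mean().round(1),back(c,[u.mean(),v.mean()],.016).round(3),
          cv2.minAreaRect(np.c_[u,v].astype(np.float32)))
print(back(c,[[229,194],[338,194],[340,262],[228,262]],.008).round(3))
E
```

```text
dowel_thick 0.79 313.8 206.9 [[0.578 0.009 0.016]] ((314.0, 207.0), (24.0, 12.0), 90.0)
dowel_thick 0.62 330.8 165.3 [[ 0.671 -0.028  0.016]] ((330.8500061035156, 165.45001220703125), (22.76839828491211, 10.435516357421875), 18.43494987487793)
dowel_thick 0.5 279.3 157.2 [[0.689 0.085 0.016]] ((279.2541198730469, 157.29507446289062), (23.814861297607422, 10.370986938476562), 39.80556869506836)
dowel_thin 0.52 245.9 242.6 [[0.5   0.153 0.016]] ((245.5, 242.0), (22.0, 7.0), 90.0)
dowel_thin 0.48 237.2 162.5 [[0.677 0.178 0.016]] ((237.00001525878906, 162.5), (21.920310974121094, 6.363960266113281), 45.0)
dowel_thin 0.4 283.6 227.6 [[0.533 0.073 0.016]] ((283.70037841796875, 226.93447875976562), (69.37472534179688, 112.15351104736328), 89.34146118164062)
post_a 0.38 215.1 204.5 [[0.582 0.223 0.016]] ((215.0, 204.5), (7.0, 6.0), 90.0)
gauge_block 0.65 359.7 203.0 [[ 0.587 -0.089  0.016]] ((359.5, 203.0), (14.0, 21.0), 90.0)
plate 0.87 283.7 227.7 [[0.533 0.073 0.016]] ((284.0, 226.49996948242188), (111.99998474121094, 68.99998474121094), -0.0)
[[ 0.607  0.195  0.008]
 [ 0.609 -0.044  0.008]
 [ 0.462 -0.046  0.008]
 [ 0.459  0.191  0.008]]
```

View pics/top0c.png

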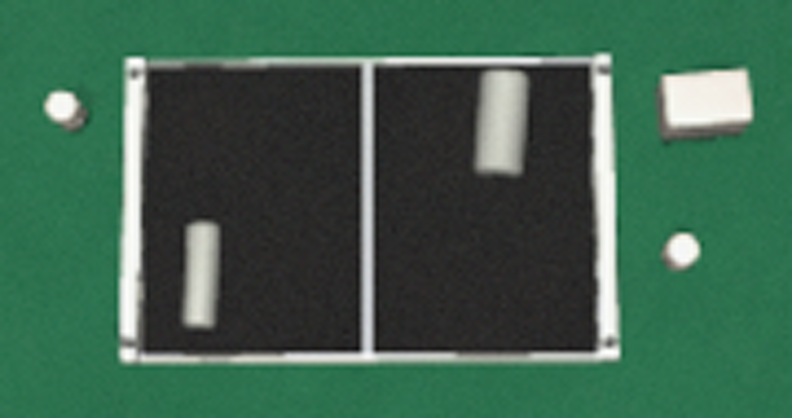

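The crop confirms it: the two grey dowels on the rubber are the ones meant. The thick one is at upper right and the thin one at lower left. Next I move the wrist camera over the plate, with the tool's y along the line.

step_arm([
  [22,24,0,0.06,1],
  [22,24,0,0.06,1],
  [22,24,0,0.06,1],
  [22,24,0,0.06,1],
  [22,24,0,0.06,1],
  [22,24,0,0.06,1],
  [22,24,0,0.06,0.4],
  [22,24,0,0.06,0.4],
  [22,24,0,0.06,0.4],
  [22,24,0,0.06,0.4],
])

```text
time: 1.18
ee_pos: [0.4503, -0.3885, 0.2563]
eef_rot: [[0.573, 0.82, -0.001], [0.82, -0.573, -0.005], [-0.005, 0.002, -1.0]]
force: [-0.2, -0.3, -0.5]
gripper_width: 0.453
```

step_arm([
  [8,35,0,0.06,0.4],
  [8,35,0,0.06,0.4],
  [8,35,0,0.06,0.4],
  [8,35,0,0.06,0.4],
  [8,35,0,0.06,0.4],
  [8,35,0,0.06,0.4],
  [8,35,0,0.06,0.4],
  [8,35,0,0.06,0.4],
  [8,35,0,0.06,0.4],
  [8,35,0,0.06,0.4],
])

```text
time: 2.02
ee_pos: [0.5342, -0.0227, 0.2577]
eef_rot: [[-0.02, 1.0, 0.007], [1.0, 0.02, -0.006], [-0.006, 0.007, -1.0]]
force: [0.7, 0.1, -0.1]
gripper_width: 0.402
```

step_arm([
  [0,35,0,0.01,0.4],
  [0,35,0,0,0.4],
  [0,30,0,0,0.4],
  [0,25,0,0,0.4],
  [0,0,0,0,0.4],
])

```text
time: 2.43
ee_pos: [0.5338, 0.1166, 0.2589]
eef_rot: [[-0.044, 0.999, 0.01], [0.999, 0.044, -0.003], [-0.003, 0.009, -1.0]]
force: [-0.4, 0.5, 0.3]
gripper_width: 0.399
```

Run:
```python
from h import *
s=manip.observe(); im=manip.capture("wrist"); cv2.imwrite("pics/w1.png",im[:,:,::-1]); np.save("s1.npy",s,allow_pickle=True)
print(s["time"],s["ee_pos"],s["eef_rot"].round(4) if hasattr(s["eef_rot"],"round") else s["eef_rot"])
c=Rt("wrist",s)
for n,z in(("dowel_thick",.02),("dowel_thin",.016)):
    for r in manip.regions_of(n,"wrist")[:3]:
        v,u=np.nonzero(r["pixels"]); print(n,r["conf"],u.mean(),v.mean(),back(c,[u.mean(),v.mean()],z).round(4),cv2.minAreaRect(np.c_[u,v].astype(np.float32)))
```

```text
2.4333 [0.53384811 0.11656304 0.25893918] [[-0.0435  0.999   0.0096]
 [ 0.999   0.0435 -0.0028]
 [-0.0032  0.0094 -1.    ]]
dowel_thick 0.89 390.5933014354067 296.9031100478469 [[ 0.6719 -0.0223  0.02  ]] ((389.984619140625, 297.27691650390625), (22.57431983947754, 40.68339157104492), 29.744882583618164)
dowel_thick 0.86 302.0766773162939 271.42492012779553 [[0.5685 0.0063 0.02  ]] ((301.9095458984375, 271.4004821777344), (29.82335090637207, 21.927534103393555), 2.7263107299804688)
dowel_thick 0.82 420.94958753437214 207.71127406049496 [[0.6895 0.0855 0.02  ]] ((420.8439025878906, 207.77828979492188), (23.005407333374023, 49.97958755493164), 47.72631072998047)
dowel_thin 0.85 245.02941176470588 136.57230392156862 [[0.5026 0.1517 0.016 ]] ((245.0, 136.5), (17.0, 50.0), 90.0)
dowel_thin 0.78 422.61065088757397 117.32426035502958 [[0.6778 0.1776 0.016 ]] ((422.6341247558594, 117.2927017211914), (15.305027961730957, 56.22255325317383), 51.34019470214844)
```

View pics/w1.png

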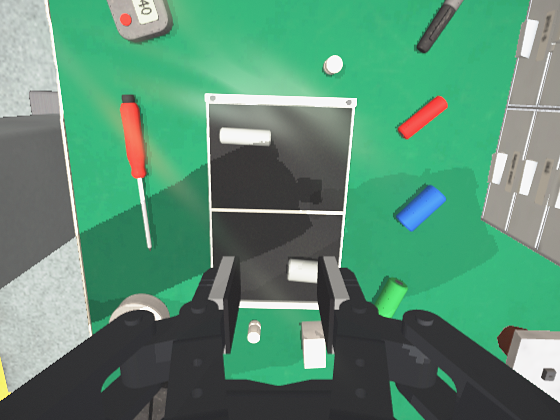

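Run:
```python
from h import *
s=np.load("s1.npy",allow_pickle=True).item(); c=Rt("wrist",s)
g=cv2.imread("pics/w1.png",0).astype(float)
P=[]
for u in range(218,338,4):
    col=g[203:221,u]-np.median(g[203:221,u]); w=np.clip(col-30,0,None)
    if w.sum()>20: P.append([u,(w*np.arange(203,221)).sum()/w.sum()])
P=np.array(P); W=back(c,P,.008); k=np.polyfit(W[:,0],W[:,1],1); print("line y=",k, "at .534",np.polyval(k,.534),"yaw",np.arctan(k[0]),"res",np.std(W[:,1]-np.polyval(k,W[:,0])))
# inlay side edges at the line ends and x-borders
for v in (120,160,190,230): 
    row=g[v]; print(v,[ (u,int(row[u])) for u in range(200,218)],[ (u,int(row[u])) for u in range(338,358)]) if v in(160,) else None
print(back(c,[[212,210.5],[343,212.5]],.008))
# top cam line
c=Rt("top"); g=cv2.imread("pics/top0.png",0).astype(float); P=[]
for v in range(199,257,3):
    r=g[v,277:291]; w=np.clip(r-90,0,None); P.append([(w*np.arange(277,291)).sum()/w.sum(),v])
W=back(c,P,.008);k=np.polyfit(W[:,0],W[:,1],1);print("top line",np.polyval(k,.534),np.arctan(k[0]))
# dowel axes, top
im=cv2.imread("pics/top0.png",0)
for (u0,u1,v0,v1,z) in((304,325,196,222,.02),(238,254,228,258,.016)):
    m=(im[v0:v1,u0:u1]>110).astype(np.uint8); v,u=np.nonzero(m); print(cv2.fitEllipse(cv2.convexHull(np.c_[u,v].astype(np.float32))) , back(c,[u.mean()+u0,v.mean()+v0],z))
    Pd=[]
    for vv in range(3,v1-v0-4):
        r=np.nonzero(m[vv])[0]
        if len(r)>4: Pd.append([ (im[v0+vv,u0:u1].clip(60)-60.)@np.arange(u0,u1)/(im[v0+vv,u0:u1].clip(60)-60.).sum(),v0+vv])
    Wd=back(c,Pd,z);print("axis yaw",np.arctan(np.polyfit(Wd[:,0],Wd[:,1],1)[0]))
```

```text
line y= [0.01103494 0.06621389] at .534 0.07210655039079183 yaw 0.011034487492753388 res 7.169184445751923e-05
160 [(200, 143), (201, 142), (202, 144), (203, 142), (204, 142), (205, 141), (206, 136), (207, 200), (208, 253), (209, 255), (210, 113), (211, 61), (212, 67), (213, 55), (214, 55), (215, 54), (216, 57), (217, 56)] [(338, 84), (339, 84), (340, 84), (341, 87), (342, 88), (343, 85), (344, 86), (345, 87), (346, 84), (347, 142), (348, 255), (349, 254), (350, 168), (351, 136), (352, 147), (353, 147), (354, 147), (355, 148), (356, 148), (357, 148)]
[[0.46718024 0.06995095 0.008     ]
 [0.6101348  0.07318283 0.008     ]]
top line 0.07482859705097558 0.013967454299397983
((9.476280212402344, 10.866312980651855), (11.184657096862793, 32.24209976196289), 4.626342296600342) [[0.57716391 0.00974929 0.02      ]]
axis yaw -0.07922004374073921
((7.226642608642578, 14.717447280883789), (9.28205394744873, 26.853662490844727), 2.0180678367614746) [[0.5013799  0.15465058 0.016     ]]
axis yaw -0.014793819469396176
```

step_arm([
  [9,-28,0,-0.008,0.25],
  [9,-28,-10,-0.008,0.25],
  [9,-28,-20,-0.008,0.25],
  [9,-28,-30,-0.007,0.25],
  [9,-29,-35,0,0.25],
  [0,0,-30,0,0.25],
  [0,0,-20,0,0.25],
  [0,0,-15,0,0.25],
  [0,0,0,0,0.25],
  [0,0,0,0,0.25],
])

```text
time: 3.42
ee_pos: [0.5773, -0.0521, 0.0984]
eef_rot: [[0.016, 1.0, 0.012], [1.0, -0.016, -0.013], [-0.013, 0.012, -1.0]]
force: [1.2, -0.2, 0.9]
gripper_width: 0.248
```

```bash
cat > look.py <<'E'
from h import *
import sys
n=sys.argv[1]
s=manip.observe(); im=manip.capture("wrist"); cv2.imwrite(f"pics/{n}.png",im[:,:,::-1]); np.save(f"{n}.npy",s,allow_pickle=True)
R=np.array(s["eef_rot"]); print(s["time"],s["ee_pos"],"yaw_y",np.arctan2(R[1,1],R[0,1]),R[:,2],s["force"],s["gripper_width"])
E
python3 look.py w2
```

```text
3.4167 [ 0.57725633 -0.0521338   0.0984081 ] yaw_y -0.01595574996918807 [ 0.01208623 -0.01328324 -0.99983873] [ 1.1577671  -0.18271579  0.90720936] 0.24832805120254905
```

View pics/w2.png

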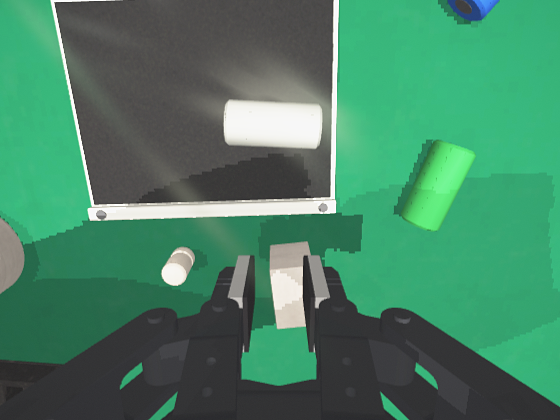

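Run:
```python
from h import *
s=np.load("w2.npy",allow_pickle=True).item(); c=Rt("wrist",s)
r=[r for r in manip.regions_of("dowel_thick","wrist")]
for q in r[:3]:
    v,u=np.nonzero(q["pixels"]); print(q["conf"],u.mean(),v.mean(),cv2.minAreaRect(np.c_[u,v].astype(np.float32)),back(c,[u.mean(),v.mean()],.02))
# predicted silhouette center etc: ends
print(back(c,[[226,122],[321,127]],.02))
print("stop/inlay corner lines",back(c,[[93,206],[331,200]],.008))
# fingertip projection for tool points
k=manip.camera_params("wrist")["T_tool_cam"]; kk=K(manip.camera_params("wrist"))
for x in(-.011,.011):
  for z in(.012,.016,.020,.025):
    p=np.linalg.inv(k)@np.array([x,.0105,z,1]); q=kk@p[:3]; print(x,z,q[:2]/q[2])
```

```text
0.97 272.34548688305915 124.4115162294353 ((272.0985107421875, 124.5299301147461), (99.22604370117188, 47.39080047607422), 2.8624050617218018) [[0.57735658 0.00748309 0.02      ]]
0.78 436.9289222021194 185.4908245024554 ((436.5012512207031, 185.59738159179688), (44.39817810058594, 92.33891296386719), 25.820993423461914) [[ 0.67039975 -0.02831163  0.02      ]]
0.63 472.1655801825293 8.168187744458931 ((473.5, 10.5), (21.0, 51.0), 90.0) [[0.67708273 0.06160835 0.02      ]]
[[0.55256352 0.00921164 0.02      ]
 [0.60357924 0.00562485 0.02      ]]
stop/inlay corner lines [[ 0.46702368 -0.03999558  0.008     ]
 [ 0.61207129 -0.03929788  0.008     ]]
-0.011 0.012 [300.28645527 310.03412893]
-0.011 0.016 [299.73796842 304.73668559]
-0.011 0.02 [299.21620061 299.69730238]
-0.011 0.025 [298.59867803 293.73309211]
0.011 0.012 [301.18018622 262.40635762]
0.011 0.016 [300.58423893 258.11693833]
0.011 0.02 [300.01856922 254.0454465 ]
0.011 0.025 [299.35065293 249.23801968]
```

step_arm([
  [0,10,0,0.014,0.25],
  [0,10,-5,0.014,0.25],
  [0,5,-15,0,0.25],
  [0,2,-20,0,0.25],
  [0,0,-10,0,0.25],
  [0,0,-5,0,0.25],
  [0,0,0,0,0.25],
  [0,0,0,0,0.25],
])

```text
time: 4.18
ee_pos: [0.582, -0.0169, 0.0494]
eef_rot: [[-0.023, 0.999, 0.027], [1.0, 0.023, -0.012], [-0.013, 0.026, -1.0]]
force: [-0.3, -0.1, -0.7]
gripper_width: 0.253
```

```bash
python3 look.py w3
```

```text
4.1833 [ 0.58196451 -0.01686512  0.04936808] yaw_y 0.02319082161654685 [ 0.02652866 -0.0119041  -0.99957717] [-0.32809454 -0.10182773 -0.74651065] 0.2534079223768999
```

View pics/w3.png

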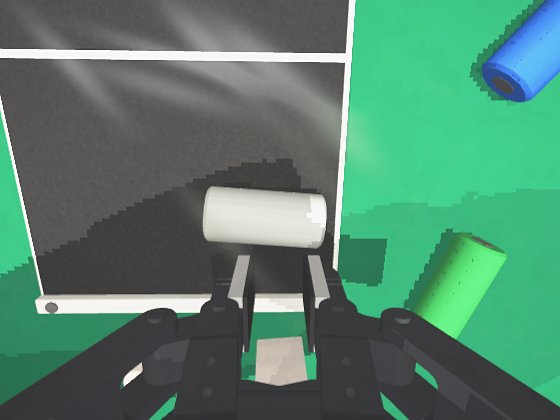

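step_arm([
  [-2,-3,0,-0.006,0.25],
  [-2,-3,0,-0.004,0.25],
  [0,0,-3,0,0.25],
  [0,0,-4,0,0.25],
  [0,0,-3,0,0.25],
  [0,0,0,0,0.25],
])

```text
time: 4.73
ee_pos: [0.5788, -0.025, 0.0412]
eef_rot: [[-0.009, 0.999, 0.03], [1.0, 0.01, -0.013], [-0.013, 0.03, -0.999]]
force: [-0.5, 0.2, -0.4]
gripper_width: 0.248
```

```bash
python3 look.py w4
python3 - <<'E'
from h import *
im=manip.capture("scene"); c=Rt("scene"); print(proj(c,[[.578,-.02,.02]])); cv2.imwrite("pics/s4.png",cv2.resize(im[180:260,200:300,::-1],None,fx=7,fy=7,interpolation=cv2.INTER_CUBIC))
E
```

```text
4.7333 [ 0.57882531 -0.02498586  0.04124253] yaw_y 0.009841352899890271 [ 0.03028852 -0.01303406 -0.99945621] [-0.48753671  0.21943376 -0.40103734] 0.2481793861306816
[[266.63747852 209.72728797]]
```

View pics/s4.png

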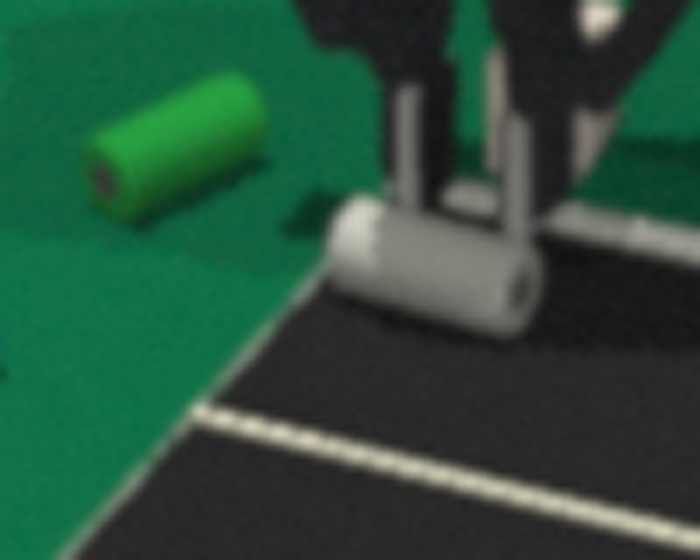

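View pics/w4.png

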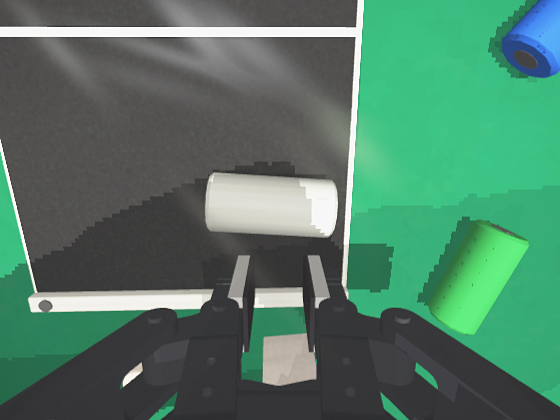

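step_arm([
  [0,0,-2,0,0.25],
  [0,0,-2,0,0.25],
  [0,0,-1,0,0.25],
  [0,0,0,0,0.25],
])

```text
time: 5.17
ee_pos: [0.5791, -0.0245, 0.0361]
eef_rot: [[-0.01, 0.999, 0.031], [1.0, 0.01, -0.013], [-0.013, 0.03, -0.999]]
force: [-0.4, -0.1, -0.4]
gripper_width: 0.248
```

step_arm([
  [0,0,-1,0,0.25],
  [0,0,-1,0,0.25],
  [0,0,0,0,0.25],
])

```text
time: 5.42
ee_pos: [0.5792, -0.0243, 0.0339]
eef_rot: [[-0.01, 0.999, 0.031], [1.0, 0.011, -0.013], [-0.013, 0.03, -0.999]]
force: [0.3, 0.2, 0.1]
gripper_width: 0.25
```

step_arm([
  [0,0,-1,0,0.25],
  [0,0,0,0,0.25],
])

```text
time: 5.58
ee_pos: [0.5793, -0.0243, 0.0337]
eef_rot: [[-0.01, 0.999, 0.031], [1.0, 0.011, -0.013], [-0.014, 0.031, -0.999]]
force: [-1.1, -0.7, 1.0]
gripper_width: 0.247
```

step_arm([
  [0,0,-1,0,0.25],
  [0,0,0,0,0.25],
])

```text
time: 5.75
ee_pos: [0.5794, -0.0243, 0.0338]
eef_rot: [[-0.01, 0.999, 0.031], [1.0, 0.011, -0.014], [-0.014, 0.031, -0.999]]
force: [-0.6, -0.3, -0.2]
gripper_width: 0.248
```

step_arm([
  [0,0,-1,0,0.25],
  [0,0,0,0,0.25],
])

```text
time: 5.92
ee_pos: [0.5795, -0.0243, 0.0338]
eef_rot: [[-0.01, 0.999, 0.032], [1.0, 0.01, -0.014], [-0.015, 0.032, -0.999]]
force: [-1.3, 0.4, 0.4]
gripper_width: 0.25
```

step_arm([
  [0,0,2,0,0.25],
  [0,0,2,0,0.25],
  [0,0,0,0,0.25],
])

```text
time: 6.17
ee_pos: [0.5797, -0.0243, 0.0382]
eef_rot: [[-0.01, 0.999, 0.032], [1.0, 0.011, -0.014], [-0.015, 0.032, -0.999]]
force: [0.2, 0.3, -0.4]
gripper_width: 0.251
```

step_arm([
  [0,2,0,0,0.25],
  [0,2,0,0,0.25],
  [0,2,0,0,0.25],
  [0,2,0,0,0.25],
  [0,2,0,0,0.25],
  [0,2,0,0,0.25],
  [0,2,0,0,0.25],
  [0,2,0,0,0.25],
  [0,2,0,0,0.25],
  [0,2,0,0,0.25],
])

```text
time: 7.0
ee_pos: [0.5795, -0.0023, 0.0378]
eef_rot: [[-0.01, 0.999, 0.032], [1.0, 0.01, -0.014], [-0.015, 0.031, -0.999]]
force: [0.1, -0.0, -0.6]
gripper_width: 0.251
```

```bash
python3 look.py w5
```

```text
7.0 [ 0.57952357 -0.00225068  0.03776698] yaw_y 0.01050037420634065 [ 0.031553   -0.01418703 -0.99940139] [ 0.10481327 -0.02040358 -0.56810957] 0.2507333486622919
```

View pics/w5.png

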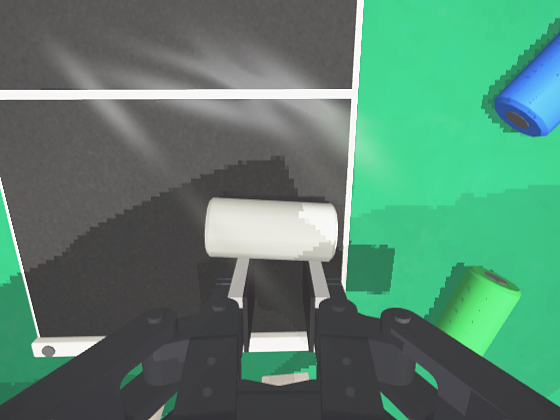

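step_arm([
  [0,2.5,0,0,0.25],
  [0,3,0,0,0.25],
  [0,3,0,0,0.25],
  [0,3,0,0,0.25],
  [0,3,0,0,0.25],
  [0,3,0,0,0.25],
  [0,3,0,0,0.25],
  [0,3,0,0,0.25],
  [0,2,0,0,0.25],
  [0,1.5,0,0,0.25],
])

```text
time: 7.88
ee_pos: [0.5795, 0.0283, 0.0378]
eef_rot: [[-0.011, 0.999, 0.032], [1.0, 0.011, -0.014], [-0.014, 0.032, -0.999]]
force: [-0.3, 0.4, -0.3]
gripper_width: 0.249
```

```bash
python3 look.py w6
```

```text
7.8833 [0.57953995 0.0282601  0.03784605] yaw_y 0.0109603274970823 [ 0.03171816 -0.01389348 -0.99940028] [-0.285443    0.40413385 -0.28324876] 0.24929277639121522
```

View pics/w6.png

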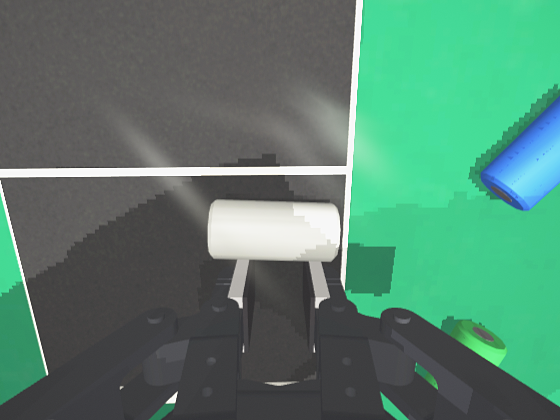

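```bash
cat > fit.py <<'E'
from h import *
from scipy.optimize import minimize
import sys
def sil(c,x,y,yaw,r):
    a=np.linspace(0,2*np.pi,40); d=np.array([np.cos(yaw),np.sin(yaw),0]); n=np.array([-np.sin(yaw),np.cos(yaw),0])
    P=[np.array([x,y,.008+r])+s*d*.025+r*(np.cos(t)*n+np.sin(t)*np.array([0,0,1])) for s in(-1,1) for t in a]
    return cv2.convexHull(proj(c,P).astype(np.float32))
def fit(c,mask,x0,r):
    S=8; m=mask.astype(np.float32)
    v,u=np.nonzero(mask); v0,u0=max(v.min()-6,0),max(u.min()-6,0); v1,u1=v.max()+7,u.max()+7
    mm=cv2.resize(m[v0:v1,u0:u1],None,fx=S,fy=S,interpolation=cv2.INTER_LINEAR)
    def cost(p):
        h=sil(c,x0[0]+p[0]/1e3,x0[1]+p[1]/1e3,p[2]/100,r).reshape(-1,2)
        q=((h-[u0,v0]+.5)*S-.5)
        b=np.zeros(mm.shape,np.uint8); cv2.fillConvexPoly(b,np.round(q*16).astype(np.int32),1,shift=4)
        return np.abs(b-mm).sum()/S/S
    R=minimize(cost,[0,0,0],method="Nelder-Mead",options=dict(initial_simplex=[[0,0,0],[4,0,0],[0,4,0],[0,0,5]],xatol=.01,fatol=.2))
    p=R.x; return x0[0]+p[0]/1e3,x0[1]+p[1]/1e3,p[2]/100,R.fun,m.sum()
def line(c,g,x0,x1,guess=(.0662,.011),excl=None):
    P=[]
    for x in np.linspace(x0,x1,60):
        if excl and excl[0]<x<excl[1]: continue
        y=guess[0]+guess[1]*x
        ys=np.linspace(y-.007,y+.007,57); q=proj(c,np.c_[np.full(57,x),ys,np.full(57,.008)]).astype(np.float32)
        if q.min()<1 or q[:,0].max()>558 or q[:,1].max()>418: continue
        val=cv2.remap(g,q[:,0].reshape(1,-1),q[:,1].reshape(1,-1),cv2.INTER_LINEAR)[0]
        w=np.clip(val-np.median(val)-40,0,None)
        if (w>0).sum()<4 or (w>0).sum()>20: continue
        P.append([x,(w*ys).sum()/w.sum()])
    P=np.array(P); k=np.polyfit(P[:,0],P[:,1],1); r=P[:,1]-np.polyval(k,P[:,0]); ok=abs(r)<3*np.median(abs(r))+1e-4
    k=np.polyfit(P[ok,0],P[ok,1],1); return k,ok.sum(),np.std((P[:,1]-np.polyval(k,P[:,0]))[ok])
def run(n,label,x0,r,cam="wrist",xr=(.465,.61),excl=None,guess=(.0662,.011)):
    c=Rt(cam,np.load(f"{n}.npy",allow_pickle=True).item() if cam=="wrist" else None)
    g=cv2.imread(f"pics/{n}.png",0).astype(np.float32)
    k,N,sd=line(c,g,*xr,excl=excl,guess=guess); print("line",k.round(5),N,sd.round(6))
    for q in manip.regions_of(label,cam)[:4]:
        v,u=np.nonzero(q["pixels"]); w=back(c,[u.mean(),v.mean()],.008+r)[0]
        if np.hypot(w[0]-x0[0],w[1]-x0[1])>.03: continue
        f=fit(c,q["pixels"],w[:2],r); print("dowel x %.4f y %.4f yaw %.4f cost %.0f/%.0f"%f,"conf",round(q["conf"],2))
        print("  gap to line mm %.2f  rel yaw %.4f"%(1e3*(f[1]-np.polyval(k,f[0]))*np.cos(k[0]),f[2]-np.arctan(k[0])))
E
python3 - <<'E'
from fit import *
run("w6","dowel_thick",(.58,.05),.012)
E
```

```text
line [0.01134 0.0664 ] 57 2.6e-05
dowel x 0.5790 y 0.0506 yaw -0.0359 cost 250/7620 conf 0.79
  gap to line mm -22.40  rel yaw -0.0473
```

Run:
```python
from fit import *
im=cv2.imread("pics/w6.png"); c=Rt("wrist",np.load("w6.npy",allow_pickle=True).item())
S=5;u0,v0=195,160
cr=cv2.resize(im[v0:v0+115,u0:u0+155],None,fx=S,fy=S,interpolation=cv2.INTER_CUBIC)
for yaw,col in((-.036,(0,0,255)),(.011,(255,0,0))):
    h=sil(c,.579,.0506,yaw,.012).reshape(-1,2); cv2.polylines(cr,[np.round((h-[u0,v0]+.5)*S).astype(np.int32)],True,col,1)
cv2.imwrite("pics/w6c.png",cr)
```

```text
(no output)
```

View pics/w6c.png

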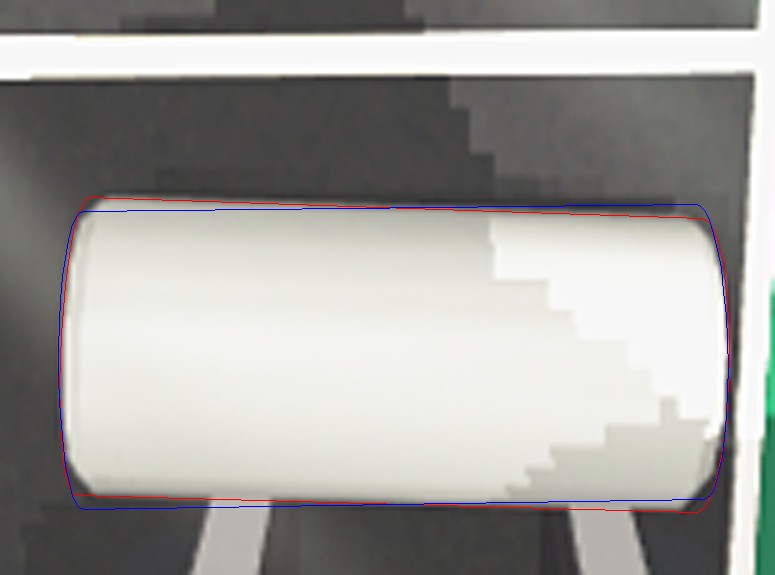

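```bash
cat >> fit.py <<'E'
def tmask(n,c,x,y,r,th=130,off=(0,0)):
    im=cv2.imread(f"pics/{n}.png",0); box=np.zeros(im.shape,np.uint8)
    h=sil(c,x,y,0,r).reshape(-1,2); cc=h.mean(0); cv2.fillConvexPoly(box,np.round((h-cc)*[1.12,1.3]+cc).astype(np.int32),1)
    m=((im>th)&(box>0)).astype(np.uint8); m=cv2.morphologyEx(m,cv2.MORPH_OPEN,np.ones((13,13),np.uint8))
    N,l,st,_=cv2.connectedComponentsWithStats(m); return l==1+np.argmax(st[1:,4])
def trun(n,x,y,r,th=130,**k):
    c=Rt("wrist",np.load(f"{n}.npy",allow_pickle=True).item()); f=fit(c,tmask(n,c,x,y,r,th),(x,y),r)
    L=line(c,cv2.imread(f"pics/{n}.png",0).astype(np.float32),.465,.61,**k)[0]
    print(n,"thr: x %.4f y %.4f yaw %.4f cost %.0f/%.0f"%f,"gap %.2f relyaw %.4f"%(1e3*(f[1]-np.polyval(L,f[0])),f[2]-L[0])); return f
E
python3 - <<'E'
from fit import *
for n,x,y in(("w3",.578,.0075),("w4",.578,.0075),("w5",.578,.02),("w6",.579,.0506)):
    for th in (120,150): 
        try: trun(n,x,y,.012,th)
        except Exception as e:print(n,e)
E
```

```text
w3 thr: x 0.5774 y 0.0072 yaw -0.0648 cost 210/6572 gap -65.90 relyaw -0.0762
w3 thr: x 0.5773 y 0.0071 yaw -0.0651 cost 401/6356 gap -66.01 relyaw -0.0764
w4 thr: x 0.5774 y 0.0072 yaw -0.0647 cost 248/7540 gap -65.86 relyaw -0.0769
w4 thr: x 0.5775 y 0.0070 yaw -0.0642 cost 480/7285 gap -66.10 relyaw -0.0764
w5 thr: x 0.5781 y 0.0206 yaw -0.0524 cost 230/7633 gap -52.52 relyaw -0.0643
w5 thr: x 0.5781 y 0.0205 yaw -0.0543 cost 369/7468 gap -52.70 relyaw -0.0661
w6 thr: x 0.5789 y 0.0507 yaw -0.0357 cost 201/7673 gap -22.29 relyaw -0.0471
w6 thr: x 0.5791 y 0.0506 yaw -0.0349 cost 323/7494 gap -22.35 relyaw -0.0463
```

step_arm([
  [0,-3,0,0,0.5],
  [0,-2,0,0,0.5],
  [0,0,-2,0.01,0.5],
  [0,0,0,0,0.5],
  [0,4,0,0,0.5],
  [0,5,0,0,0.5],
  [0,5,0,0,0.5],
  [0,4,0,0,0.5],
  [0,-2,0,0,0.5],
  [0,0,0,0,0.5],
])

```text
time: 8.82
ee_pos: [0.5795, 0.0402, 0.0356]
eef_rot: [[-0.021, 0.999, 0.032], [1.0, 0.022, -0.014], [-0.014, 0.032, -0.999]]
force: [0.9, 0.2, -0.7]
gripper_width: 0.5
```

```bash
python3 look.py w7
python3 - <<'E'
from fit import *
trun("w7",.579,.062,.012,120)
E
```

```text
8.8167 [0.57953046 0.04020538 0.03558478] yaw_y 0.021854019418058687 [ 0.03187501 -0.01353227 -0.99940025] [ 0.90980652  0.15324591 -0.74342436] 0.49985044855440547
w7 thr: x 0.5787 y 0.0673 yaw 0.0186 cost 756/7509 gap -5.60 relyaw 0.0073
```

View pics/w7.png

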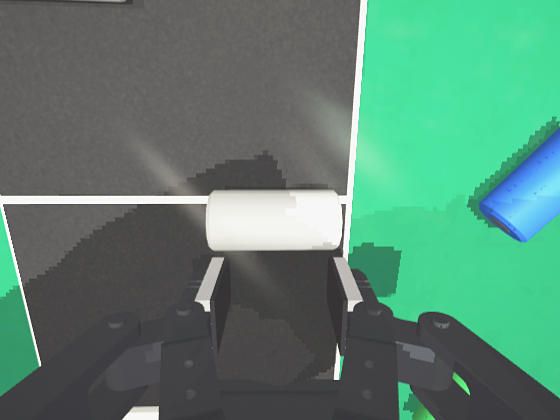

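```bash
python3 look.py w8
python3 - <<'E'
from fit import *
run("w8","dowel_thick",(.579,.066),.012)
E
```

```text
8.8667 [0.57948324 0.04051822 0.03557342] yaw_y 0.022082914854350783 [ 0.03185168 -0.01325038 -0.99940477] [-0.43522494  0.6361947  -0.63597095] 0.5025240575992218
line [0.01099 0.06637] 34 1.3e-05
dowel x 0.5788 y 0.0683 yaw 0.0103 cost 238/8102 conf 0.82
  gap to line mm -4.46  rel yaw -0.0006
```

step_arm([
  [0,1,0,-0.011,0.5],
  [0,1.2,0,0,0.5],
  [0,1.2,0,0,0.5],
  [0,1.2,0,0,0.5],
  [0,1,0,0,0.5],
  [0,1,0,0,0.5],
  [0,0,0,0,0.5],
])

```text
time: 9.55
ee_pos: [0.5795, 0.0467, 0.0356]
eef_rot: [[-0.008, 0.999, 0.032], [1.0, 0.008, -0.014], [-0.014, 0.032, -0.999]]
force: [0.3, 0.3, -0.6]
gripper_width: 0.501
```

```bash
python3 look.py w9
python3 - <<'E'
from fit import *
run("w9","dowel_thick",(.579,.066),.012,excl=(.548,.608))
E
```

```text
9.55 [0.57951687 0.04669644 0.03559564] yaw_y 0.008181290223295858 [ 0.03166991 -0.01406411 -0.99939943] [ 0.30669148  0.30130274 -0.61999175] 0.5014770903309246
line [0.01141 0.06618] 33 5.1e-05
dowel x 0.5787 y 0.0688 yaw 0.0141 cost 232/7920 conf 0.89
  gap to line mm -3.99  rel yaw 0.0027
```

View pics/w9.png

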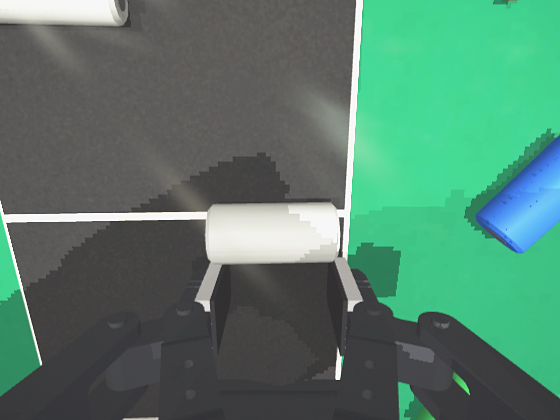

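step_arm([
  [0,0.8,0,0.003,0.5],
  [0,0.8,0,0,0.5],
  [0,0.8,0,0,0.5],
  [0,0.8,0,0,0.5],
  [0,0.5,0,0,0.5],
  [0,0,0,0,0.5],
  [0,0,0,0,0.5],
])

```text
time: 10.23
ee_pos: [0.5795, 0.0504, 0.0355]
eef_rot: [[-0.011, 0.999, 0.032], [1.0, 0.011, -0.014], [-0.015, 0.031, -0.999]]
force: [-0.7, -0.6, -0.4]
gripper_width: 0.498
```

```bash
python3 look.py w10
python3 - <<'E'
from fit import *
run("w10","dowel_thick",(.579,.07),.012,excl=(.548,.608))
E
```

```text
10.2333 [0.57951126 0.05035042 0.03554402] yaw_y 0.011083937169820358 [ 0.03159908 -0.01415849 -0.99940034] [-0.73595295 -0.60543677 -0.41958715] 0.4982923373295574
line [0.01188 0.06592] 33 4.5e-05
dowel x 0.5788 y 0.0719 yaw 0.0122 cost 279/7780 conf 0.81
  gap to line mm -0.85  rel yaw 0.0003
```

step_arm([
  [0,-3,0,0,0.5],
  [0,-5,0,0,0.5],
  [0,-5,0,0,0.5],
  [0,0,0,0,0.5],
])

```text
time: 10.67
ee_pos: [0.5795, 0.0359, 0.0355]
eef_rot: [[-0.011, 0.999, 0.032], [1.0, 0.011, -0.014], [-0.015, 0.031, -0.999]]
force: [-0.7, -0.2, -0.1]
gripper_width: 0.5
```

```bash
python3 look.py w11
python3 - <<'E'
from fit import *
run("w11","dowel_thick",(.579,.07),.012,excl=(.548,.608))
im=manip.capture("top"); cv2.imwrite("pics/t11.png",im[:,:,::-1])
run("t11","dowel_thick",(.579,.074),.012,cam="top",excl=(.548,.61),guess=(.0674,.014))
cv2.imwrite("pics/t11c.png",cv2.resize(im[180:275,220:350,::-1],None,fx=6,fy=6,interpolation=cv2.INTER_CUBIC))
E
```

```text
10.6667 [0.57946879 0.03594713 0.0355402 ] yaw_y 0.011442796119282443 [ 0.03157097 -0.01437727 -0.9993981 ] [-0.74523323 -0.15682125 -0.14466833] 0.5001496348643175
line [0.01196 0.06596] 32 4.2e-05
dowel x 0.5788 y 0.0723 yaw 0.0084 cost 310/8308 conf 0.7
  gap to line mm -0.58  rel yaw -0.0036
line [0.01429 0.06712] 6 2.3e-05
```

View pics/t11c.png

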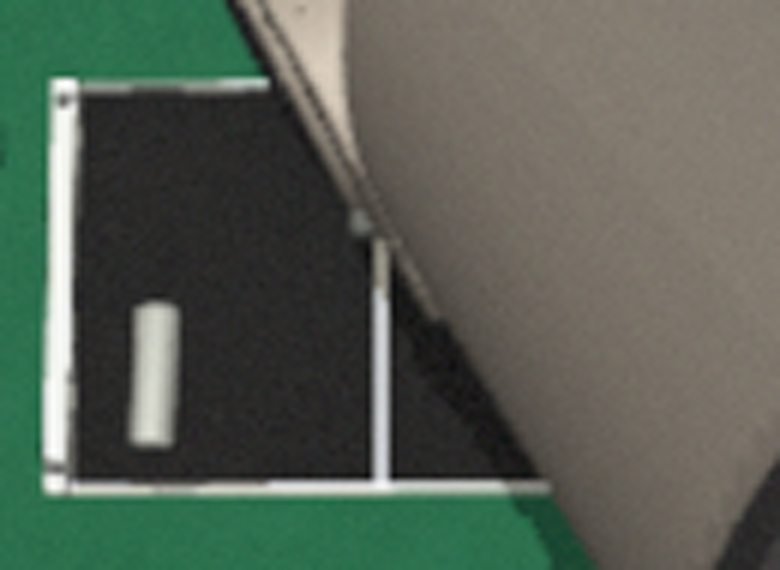

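View pics/w11.png

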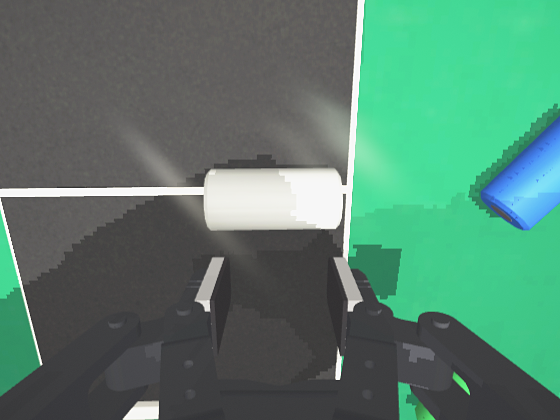

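step_arm([
  [0,3,0,0,0.5],
  [0,3,0,0,0.5],
  [0,3,0,0,0.5],
  [0,2,0,0,0.5],
  [0,1,0,0,0.5],
  [0,0,0,0,0.5],
])

```text
time: 11.37
ee_pos: [0.5795, 0.0522, 0.0357]
eef_rot: [[-0.014, 0.999, 0.032], [1.0, 0.014, -0.013], [-0.013, 0.032, -0.999]]
force: [-0.1, 0.4, 0.0]
gripper_width: 0.501
```

step_arm([
  [0,-3,0,0,0.5],
  [0,-5,0,-0.003,0.5],
  [0,-4,0,0,0.5],
  [0,0,0,0,0.5],
])

```text
time: 11.7
ee_pos: [0.5794, 0.0391, 0.0356]
eef_rot: [[-0.011, 0.999, 0.032], [1.0, 0.011, -0.013], [-0.014, 0.032, -0.999]]
force: [0.0, -1.1, 0.3]
gripper_width: 0.504
```

```bash
python3 look.py w12
python3 - <<'E'
from fit import *
run("w12","dowel_thick",(.579,.072),.012,excl=(.548,.608))
E
```

```text
11.7 [0.57940009 0.03908779 0.03562165] yaw_y 0.011349997577144087 [ 0.03177996 -0.01327576 -0.99940672] [ 0.02534615 -1.09549409  0.3447834 ] 0.504119117491754
line [0.01148 0.06619] 32 3.7e-05
dowel x 0.5788 y 0.0741 yaw 0.0064 cost 290/8302 conf 0.82
  gap to line mm 1.27  rel yaw -0.0050
```

Run:
```python
from workcell import manip
print(manip.observe()["q"])
```

```text
[ 0.10040221  0.57305417 -0.36646514  1.97556016  0.37129329  0.62786818
 -0.49944172]
```

step_arm([
  [0,0,12,0,0.5],
  [0,0,15,0,0.5],
  [0,5,10,0,0.5],
  [0,15,0,0,0.5],
  [0,15,0,0,0.5],
  [0,12,0,0,0.5],
  [0,6,0,0,0.5],
  [0,3,0,0,0.5],
  [0,0,0,0,0.5],
  [0,0,0,0,0.5],
])

```text
time: 12.63
ee_pos: [0.5799, 0.1, 0.08]
eef_rot: [[-0.011, 0.999, 0.035], [1.0, 0.011, -0.012], [-0.012, 0.035, -0.999]]
force: [0.2, -0.4, -0.3]
gripper_width: 0.504
```

```bash
python3 look.py w13
```

```text
12.6333 [0.5799253  0.09999746 0.07998558] yaw_y 0.011459127068887024 [ 0.03474104 -0.01201958 -0.99932407] [ 0.17020786 -0.44604322 -0.30746311] 0.5036652796128961
```

View pics/w13.png

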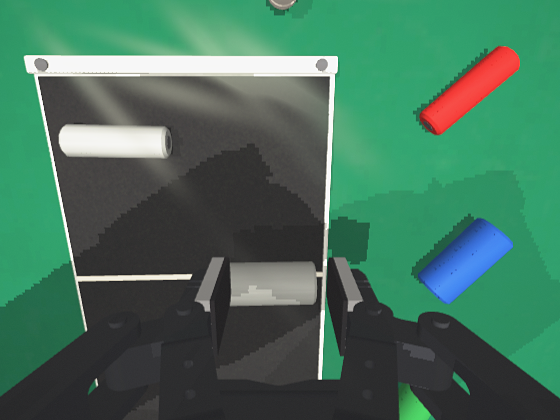

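step_arm([
  [0,3,-5,0,0.5],
  [0,2,-15,0,0.5],
  [0,0,-14,0,0.5],
  [0,0,-6,0,0.5],
  [0,0,0,0,0.5],
  [0,0,0,0,0.5],
])

```text
time: 13.18
ee_pos: [0.5799, 0.1022, 0.037]
eef_rot: [[-0.007, 0.999, 0.034], [1.0, 0.007, -0.013], [-0.014, 0.033, -0.999]]
force: [-0.1, 0.8, 0.5]
gripper_width: 0.499
```

```bash
python3 look.py w14
```

```text
13.1833 [0.57985925 0.10217141 0.03701783] yaw_y 0.007198397112092989 [ 0.03359261 -0.01343225 -0.99934534] [-0.13086272  0.79759078  0.45315329] 0.49925122724395027
```

View pics/w14.png

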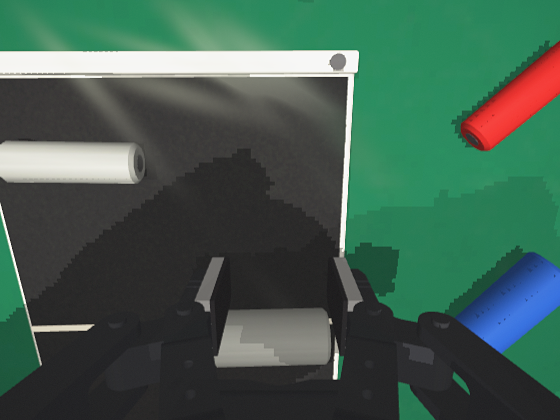

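step_arm([
  [0,-1,0,0.005,0.5],
  [0,-1,0,0,0.5],
  [0,-1,0,0,0.5],
  [0,-1,0,0,0.5],
  [0,-1,0,0,0.5],
  [0,-0.5,0,0,0.5],
  [0,0,0,0,0.5],
])

```text
time: 13.82
ee_pos: [0.5813, 0.0958, 0.0398]
eef_rot: [[-0.011, 0.999, 0.037], [1.0, 0.012, -0.013], [-0.013, 0.037, -0.999]]
force: [-0.1, 0.0, 0.1]
gripper_width: 0.499
```

```bash
python3 look.py w15
cat >> fit.py <<'E'
def edgefit(n,r,x0,x1,y0,yaw,th=85):
    """axis y of a dowel seen only between the fingers, columns at axis x in [x0,x1]"""
    c=Rt("wrist",np.load(f"{n}.npy",allow_pickle=True).item()); g=cv2.imread(f"pics/{n}.png",0).astype(np.float32)
    xm=(x0+x1)/2; us=np.linspace(*proj(c,[[x0,y0,.008+r],[x1,y0,.008+r]])[:,0],12); T=[];B=[]
    h=sil(c,xm,y0,yaw,r).reshape(-1,2); vc=int(h[:,1].mean())
    for u in us:
        col=g[:,int(round(u))]; up=vc
        while up>1 and col[up]>th: up-=1
        dn=vc
        while dn<418 and col[dn]>th: dn+=1
        T.append(up+.5+0*col[up]);B.append(dn-.5)
    def pred(y):
        h=sil(c,xm,y,yaw,r); m=np.zeros((420*8,560*8),np.uint8); cv2.fillConvexPoly(m,np.round((h.reshape(-1,2)+.5)*8).astype(np.int32),1)
        R=[np.nonzero(m[:,int((u+.5)*8)])[0] for u in us]; return np.array([q.min()/8-.5 for q in R]),np.array([q.max()/8-.5 for q in R])
    ys=np.arange(y0-.004,y0+.004,.0002); D=np.array([[np.median(np.array(T)-t),np.median(np.array(B)-b)] for t,b in map(pred,ys)])
    print(n,"y by far edge %.4f near edge %.4f"%(np.interp(0,D[:,0][::-1],ys[::-1]) if D[0,0]>D[-1,0] else np.interp(0,D[:,0],ys),np.interp(0,D[:,1],ys)if D[0,1]<D[-1,1] else np.interp(0,D[:,1][::-1],ys[::-1])),np.array(T)[[0,-1]],np.array(B)[[0,-1]])
E
python3 - <<'E'
from fit import *
edgefit("w13",.012,.566,.592,.0741,.011,70)
edgefit("w14",.012,.566,.592,.0741,.011,70)
edgefit("w15",.012,.566,.592,.0741,.011,70)
E
```

```text
13.8167 [0.58130474 0.09575304 0.03977423] yaw_y 0.011834113827264552 [ 0.03729301 -0.0128694  -0.9992215 ] [-0.08974635  0.04766737  0.12134926] 0.49913859733655347
w13 y by far edge 0.0741 near edge 0.0740 [261.5 260.5] [305.5 304.5]
w14 y by far edge 0.0737 near edge 0.0738 [309.5 308.5] [366.5 364.5]
w15 y by far edge 0.0714 near edge 0.0714 [298.5 297.5] [354.5 352.5]
```

View pics/w15.png

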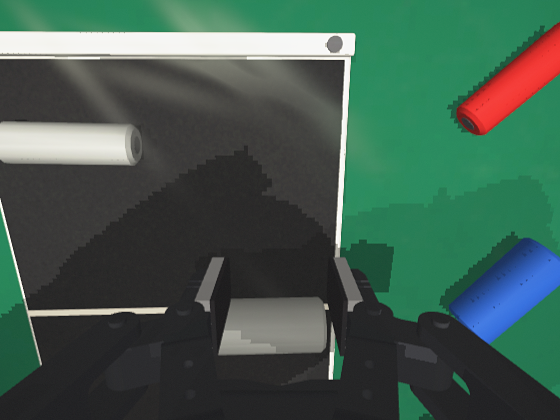

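Run:
```python
from fit import *
for n in("w13","w14","w15"):
    c=Rt("wrist",np.load(f"{n}.npy",allow_pickle=True).item()); g=cv2.imread(f"pics/{n}.png",0).astype(np.float32)
    try:
        k,N,s=line(c,g,.465,.54); print(n,k,N,s,"y at .579",np.polyval(k,.579))
    except Exception as e: print(n,e)
```

```text
w13 [0.01108569 0.06622381] 52 3.3086755177611134e-05 y at .579 0.07264241965446565
w14 [0.01490356 0.06429171] 21 7.528349414096926e-05 y at .579 0.07292086800599668
w15 [0.01203422 0.06571372] 45 0.00011428345022460433 y at .579 0.07268153623733371
```

step_arm([
  [0,3,2,0,0.5],
  [0,0,12,0,0.5],
  [-1,0,15,0,0.5],
  [0,-10,6,0,0.5],
  [0,-15,0,0,0.5],
  [0,-14,0,0,0.5],
  [0,-10,0,0,0.5],
  [0,-5,0,0,0.5],
  [0,-2,0,0,0.5],
  [0,0,0,0,0.5],
])

```text
time: 14.7
ee_pos: [0.5806, 0.0392, 0.0809]
eef_rot: [[-0.013, 0.999, 0.04], [1.0, 0.013, -0.013], [-0.013, 0.04, -0.999]]
force: [-1.0, -0.1, -0.2]
gripper_width: 0.501
```

```bash
python3 look.py w16;python3 - <<'E'
from fit import *
run("w16","dowel_thick",(.579,.07),.012,excl=(.548,.608))
E
```

```text
14.7 [0.58063662 0.03922478 0.08085144] yaw_y 0.01319528328772021 [ 0.03974758 -0.01286979 -0.99912687] [-0.95321024 -0.05938138 -0.23705698] 0.5006719715262612
line [0.01164 0.06616] 33 5.5e-05
dowel x 0.5788 y 0.0715 yaw 0.0078 cost 152/4730 conf 0.59
  gap to line mm -1.39  rel yaw -0.0038
```

View pics/w16.png

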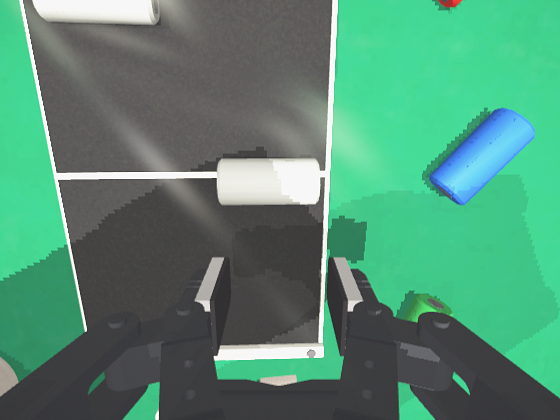

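step_arm([
  [-1,1,-5,0,0.5],
  [0,0,-15,0,0.5],
  [0,0,-14,0,0.5],
  [0,0,-6,0,0.5],
  [0,0,-2,0,0.5],
  [0,0,0,0,0.5],
])

```text
time: 15.3
ee_pos: [0.5791, 0.0457, 0.0361]
eef_rot: [[-0.019, 0.999, 0.04], [1.0, 0.019, -0.011], [-0.011, 0.039, -0.999]]
force: [-0.4, -0.1, 0.3]
gripper_width: 0.5
```

step_arm([
  [0,0.5,0,-0.007,0.5],
  [0,0.5,0,0,0.5],
  [0,0.5,0,0,0.5],
  [0,0.5,0,0,0.5],
  [0,0.5,0,0,0.5],
  [0,0.5,0,0,0.5],
  [0,0.5,0,0,0.5],
  [0,0.5,0,0,0.5],
  [0,0,0,0,0.5],
])

```text
time: 16.05
ee_pos: [0.5803, 0.0509, 0.0385]
eef_rot: [[-0.011, 0.999, 0.043], [1.0, 0.012, -0.01], [-0.011, 0.043, -0.999]]
force: [-0.4, 0.1, 1.2]
gripper_width: 0.5
```

```bash
python3 look.py w17;python3 - <<'E'
from fit import *
run("w17","dowel_thick",(.579,.07),.012,excl=(.548,.608))
E
```

```text
16.05 [0.5803216  0.05086998 0.03853766] yaw_y 0.011679135530945566 [ 0.04264929 -0.01036638 -0.99903632] [-0.42215163  0.11143312  1.16285096] 0.500445433196625
line [0.01143 0.06617] 33 4.9e-05
dowel x 0.5787 y 0.0725 yaw 0.0067 cost 220/7574 conf 0.74
  gap to line mm -0.25  rel yaw -0.0047
```

step_arm([
  [0,-3,0,0,0.5],
  [0,-5,0,0,0.5],
  [0,-5,5,0,0.5],
  [0,0,15,0,0.5],
  [0,0,15,0,0.5],
  [0,0,5,0,0.5],
  [0,0,0,0,0.5],
])

```text
time: 16.73
ee_pos: [0.5794, 0.034, 0.0799]
eef_rot: [[-0.01, 0.999, 0.04], [1.0, 0.01, -0.011], [-0.012, 0.04, -0.999]]
force: [0.0, 0.4, -0.8]
gripper_width: 0.502
```

```bash
python3 look.py w18;python3 - <<'E'
from fit import *
run("w18","dowel_thick",(.579,.07),.012,excl=(.548,.608))
E
```

```text
16.7333 [0.57944333 0.03400734 0.07994463] yaw_y 0.010366296271405598 [ 0.0403387  -0.01127274 -0.99912247] [ 0.03679004  0.43746706 -0.80375622] 0.5018191427487999
line [0.01163 0.06619] 33 7.3e-05
dowel x 0.5787 y 0.0727 yaw 0.0107 cost 179/4905 conf 0.89
  gap to line mm -0.20  rel yaw -0.0009
```

View pics/w18.png

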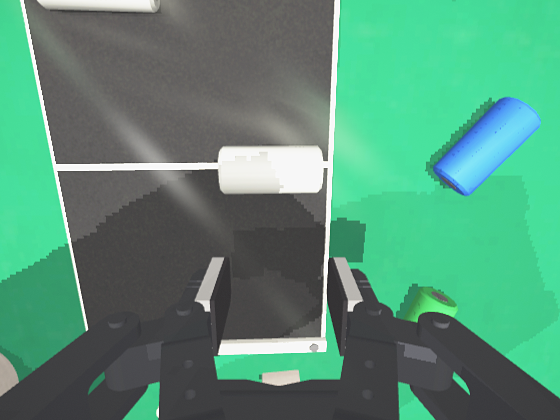

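step_arm([
  [-5,0,10,0,0.35],
  [-12,12,5,0,0.35],
  [-12,14,0,0,0.35],
  [-12,14,0,0,0.35],
  [-12,14,0,0,0.35],
  [-10,8,0,0,0.35],
  [-5,4,0,0,0.35],
  [-2,2,0,0,0.35],
  [0,0,0,0,0.35],
  [0,0,0,0,0.35],
])

```text
time: 17.67
ee_pos: [0.5004, 0.1052, 0.0941]
eef_rot: [[-0.011, 0.999, 0.035], [1.0, 0.011, -0.012], [-0.013, 0.035, -0.999]]
force: [1.4, -0.0, -0.2]
gripper_width: 0.353
```

```bash
python3 look.py w19;python3 - <<'E'
from fit import *
run("w19","dowel_thin",(.502,.153),.008)
E
```

```text
17.6667 [0.50041476 0.10520498 0.09407161] yaw_y 0.011235049825791066 [ 0.03514029 -0.01248639 -0.99930438] [ 1.37871205 -0.03320289 -0.17422985] 0.3534528582728371
line [0.01659 0.06333] 21 0.000226
dowel x 0.5029 y 0.1518 yaw 0.0026 cost 125/2761 conf 0.75
  gap to line mm 80.11  rel yaw -0.0140
```

View pics/w19.png

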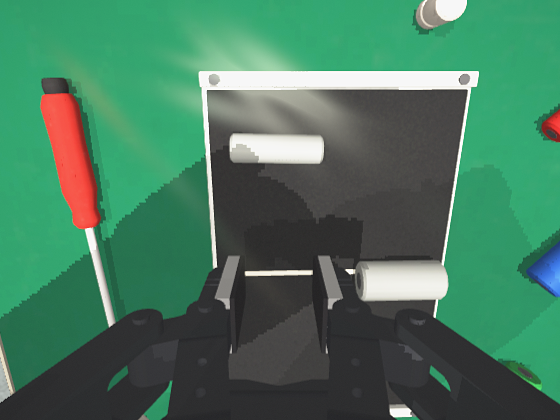

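step_arm([
  [1,12,0,0,0.35],
  [1,15,0,0,0.35],
  [0,15,0,0,0.35],
  [0,12,0,0,0.35],
  [0,7,0,0,0.35],
  [0,3,0,0,0.35],
  [0,1,0,0,0.35],
  [0,0,0,0,0.35],
  [0,0,0,0,0.35],
])

```text
time: 18.52
ee_pos: [0.5051, 0.1721, 0.0933]
eef_rot: [[-0.004, 0.999, 0.035], [1.0, 0.004, -0.013], [-0.013, 0.035, -0.999]]
force: [0.4, -0.3, 0.3]
gripper_width: 0.352
```

step_arm([
  [-1,1,-8,0.006,0.35],
  [-1,1,-14,0,0.35],
  [0,0,-12,0,0.35],
  [0,0,-6,0,0.35],
  [0,0,0,0,0.35],
  [0,0,0,0,0.35],
])

```text
time: 19.02
ee_pos: [0.5029, 0.1712, 0.0497]
eef_rot: [[-0.008, 0.999, 0.034], [1.0, 0.008, -0.014], [-0.014, 0.034, -0.999]]
force: [-0.2, -0.2, 0.1]
gripper_width: 0.352
```

```bash
python3 look.py w20
```

```text
19.0167 [0.50291765 0.17122991 0.04972608] yaw_y 0.008311448645054918 [ 0.03439692 -0.01394988 -0.99931089] [-0.18259478 -0.20850619  0.1193511 ] 0.3520674559583466
```

View pics/w20.png

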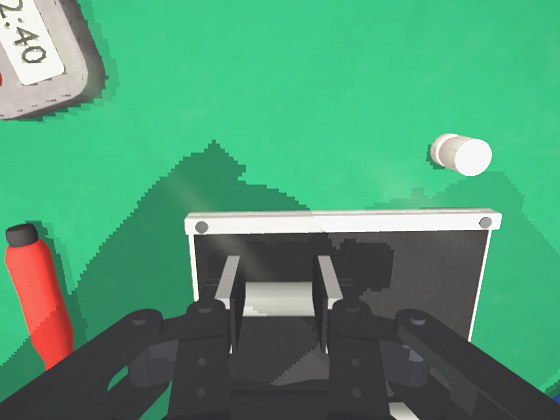

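step_arm([
  [0,2,0,0.002,0.35],
  [0,1.5,0,0,0.35],
  [0,0,0,0,0.35],
  [0,0,0,0,0.35],
])

```text
time: 19.4
ee_pos: [0.5037, 0.1753, 0.0511]
eef_rot: [[-0.01, 0.999, 0.036], [1.0, 0.01, -0.013], [-0.014, 0.036, -0.999]]
force: [-0.1, -0.2, 1.2]
gripper_width: 0.349
```

step_arm([
  [0,0.5,-3,0,0.35],
  [0,0,-3,0,0.35],
  [0,0,-2,0,0.35],
  [0,0,0,0,0.35],
])

```text
time: 19.73
ee_pos: [0.5042, 0.176, 0.043]
eef_rot: [[-0.01, 0.999, 0.038], [1.0, 0.01, -0.013], [-0.013, 0.038, -0.999]]
force: [0.2, 0.4, -0.5]
gripper_width: 0.351
```

```bash
python3 look.py w21
python3 - <<'E'
from fit import *
edgefit("w20",.008,.492,.512,.1518,.003,90)
edgefit("w21",.008,.492,.512,.1518,.003,90)
E
```

```text
19.7333 [0.50415753 0.17603403 0.04303337] yaw_y 0.01029682508682288 [ 0.03765288 -0.01284177 -0.99920836] [ 0.17558645  0.36582086 -0.49243353] 0.35136574946936855
w20 y by far edge 0.1519 near edge 0.1516 [281.5 281.5] [316.5 315.5]
w21 y by far edge 0.1520 near edge 0.1517 [297.5 297.5] [333.5 333.5]
```

View pics/w21.png

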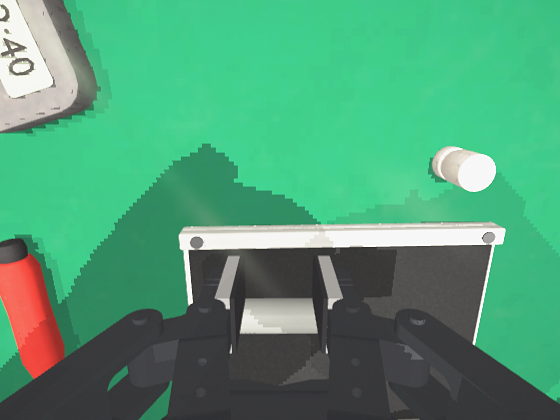

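step_arm([
  [0,-0.5,-2,0,0.35],
  [0,-0.5,-2,0,0.35],
  [0,-1,0,0,0.35],
  [0,0,0,0,0.35],
])

```text
time: 20.12
ee_pos: [0.5041, 0.1738, 0.0385]
eef_rot: [[-0.01, 0.999, 0.037], [1.0, 0.01, -0.013], [-0.013, 0.037, -0.999]]
force: [-1.2, 0.1, -0.0]
gripper_width: 0.353
```

step_arm([
  [-0.5,-0.7,-1,0,0.35],
  [-0.5,-0.7,-1,0,0.35],
  [0,0,0,0,0.35],
])

```text
time: 20.37
ee_pos: [0.503, 0.1721, 0.0364]
eef_rot: [[-0.01, 0.999, 0.037], [1.0, 0.01, -0.013], [-0.013, 0.037, -0.999]]
force: [-0.3, -0.7, -0.2]
gripper_width: 0.348
```

step_arm([
  [0,-1,0,0,0.35],
  [0,-1.5,0,0,0.35],
  [0,-2,0,0,0.35],
  [0,-2,0,0,0.35],
  [0,-2.5,0,0,0.35],
  [0,-2.5,0,0,0.35],
  [0,-2.5,0,0,0.35],
  [0,-2.5,0,0,0.35],
  [0,-2.5,0,0,0.35],
  [0,-2.5,0,0,0.35],
])

```text
time: 21.2
ee_pos: [0.5031, 0.1486, 0.0366]
eef_rot: [[-0.01, 0.999, 0.038], [1.0, 0.01, -0.013], [-0.013, 0.038, -0.999]]
force: [-0.0, 0.4, -0.4]
gripper_width: 0.348
```

```bash
python3 look.py w22
```

```text
21.2 [0.5031389  0.14856381 0.03663924] yaw_y 0.010172529830285208 [ 0.0377898  -0.01279933 -0.99920374] [-0.00854788  0.37808712 -0.36816449] 0.34753845231444874
```

View pics/w22.png

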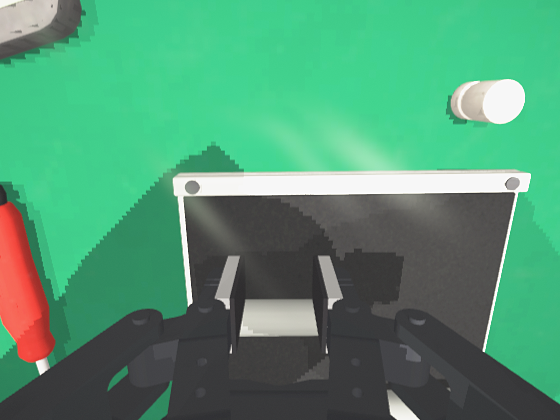

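step_arm([
  [0,-3,0,0,0.35],
  [0,-3,0,0,0.35],
  [0,-3,0,0,0.35],
  [0,-3,0,0,0.35],
  [0,-3,0,0,0.35],
  [0,-3,0,0,0.35],
  [0,-3,0,0,0.35],
  [0,-3,0,0,0.35],
  [0,-2,0,0,0.35],
  [0,-1,0,0,0.35],
])

```text
time: 22.08
ee_pos: [0.5031, 0.1179, 0.0366]
eef_rot: [[-0.009, 0.999, 0.038], [1.0, 0.01, -0.013], [-0.014, 0.038, -0.999]]
force: [0.3, -0.1, 0.1]
gripper_width: 0.356
```

```bash
python3 look.py w23
python3 - <<'E'
from fit import *
edgefit("w22",.008,.492,.512,.130,.003,90)
edgefit("w23",.008,.492,.512,.099,.003,90)
E
```

```text
22.0833 [0.50313401 0.11786184 0.03661004] yaw_y 0.009523133703837491 [ 0.03770827 -0.01319623 -0.99920165] [ 0.2620982  -0.1223548   0.10330171] 0.3563283109284395
w22 y by far edge 0.1280 near edge 0.1275 [298.5 298.5] [336.5 335.5]
w23 y by far edge 0.0969 near edge 0.0972 [299.5 298.5] [336.5 335.5]
```

View pics/w23.png

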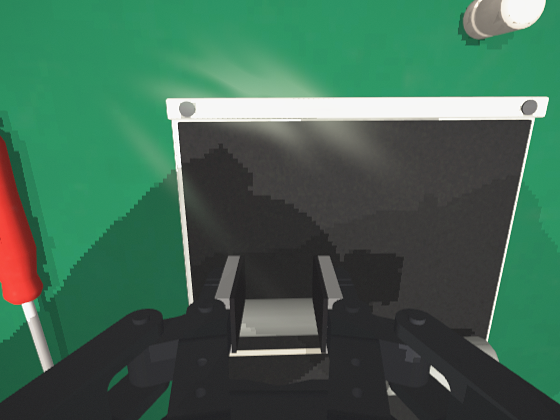

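step_arm([
  [0,-2,0,0,0.35],
  [0,-2.5,0,0,0.35],
  [0,-2.5,0,0,0.35],
  [0,-2.5,0,0,0.35],
  [0,-2.5,0,0,0.35],
  [0,-2,0,0,0.35],
  [0,-1.5,0,0,0.35],
  [0,-1,0,0,0.35],
  [0,-0.5,0,0,0.35],
  [0,0,0,0,0.35],
])

```text
time: 22.97
ee_pos: [0.5031, 0.099, 0.0366]
eef_rot: [[-0.009, 0.999, 0.038], [1.0, 0.01, -0.013], [-0.014, 0.038, -0.999]]
force: [0.1, -0.7, 0.8]
gripper_width: 0.351
```

```bash
python3 look.py w24
python3 - <<'E'
from fit import *
edgefit("w24",.008,.492,.512,.079,.003,90)
E
```

```text
22.9667 [0.50312586 0.09904746 0.03661542] yaw_y 0.00956508225477025 [ 0.03769546 -0.0131789  -0.99920237] [ 0.10954275 -0.74982483  0.81700226] 0.35098766772520945
w24 y by far edge 0.0781 near edge 0.0788 [299.5 298.5] [335.5 334.5]
```

View pics/w24.png

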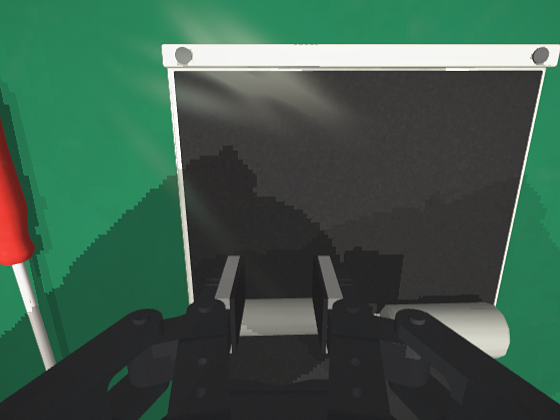

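step_arm([
  [0,-0.8,0,0,0.35],
  [0,-0.8,0,0,0.35],
  [0,-0.8,0,0,0.35],
  [0,-0.8,0,0,0.35],
  [0,-0.7,0,0,0.35],
  [0,-0.5,0,0,0.35],
  [0,-0.4,0,0,0.35],
  [0,-0.4,0,0,0.35],
  [0,0,0,0,0.35],
])

```text
time: 23.77
ee_pos: [0.5031, 0.0938, 0.0366]
eef_rot: [[-0.01, 0.999, 0.038], [1.0, 0.01, -0.013], [-0.013, 0.038, -0.999]]
force: [-0.1, -0.3, -0.2]
gripper_width: 0.35
```

```bash
python3 look.py w25
python3 - <<'E'
from fit import *
edgefit("w25",.008,.492,.512,.073,.003,90)
E
```

```text
23.7667 [0.50311829 0.09377507 0.03662163] yaw_y 0.010185325589642757 [ 0.03773511 -0.01296588 -0.99920366] [-0.05071385 -0.27960152 -0.24063235] 0.35008249896250226
w25 y by far edge 0.0727 near edge 0.0735 [299.5 299.5] [335.5 334.5]
```

step_arm([
  [0,3,0,0,0.35],
  [0,4,4,0,0.35],
  [0,0,15,0,0.35],
  [0,0,15,0,0.35],
  [0,-12,8,0,0.35],
  [0,-18,0,0,0.35],
  [0,-18,0,0,0.35],
  [0,-12,0,0,0.35],
  [0,-4,0,0,0.35],
  [0,0,0,0,0.35],
])

```text
time: 24.65
ee_pos: [0.5031, 0.0401, 0.0831]
eef_rot: [[-0.015, 0.999, 0.039], [1.0, 0.015, -0.011], [-0.012, 0.039, -0.999]]
force: [-0.9, 0.2, 0.2]
gripper_width: 0.352
```

```bash
python3 look.py w26
python3 - <<'E'
from fit import *
run("w26","dowel_thin",(.503,.073),.008,excl=(.472,.608))
run("w26","dowel_thick",(.579,.073),.012,excl=(.472,.608))
E
```

```text
24.65 [0.50312091 0.04012723 0.08313481] yaw_y 0.015427134338929126 [ 0.03918431 -0.01117753 -0.99916948] [-0.85980063  0.24522717  0.18906521] 0.3516723825058687
line [0.00508 0.06908] 2 0.0
dowel x 0.5034 y 0.0734 yaw 0.0049 cost 155/2916 conf 0.77
  gap to line mm 1.77  rel yaw -0.0002
line [0.00546 0.0689 ] 2 0.0
dowel x 0.5785 y 0.0725 yaw 0.0020 cost 319/4636 conf 0.9
  gap to line mm 0.39  rel yaw -0.0034
```

View pics/w26.png

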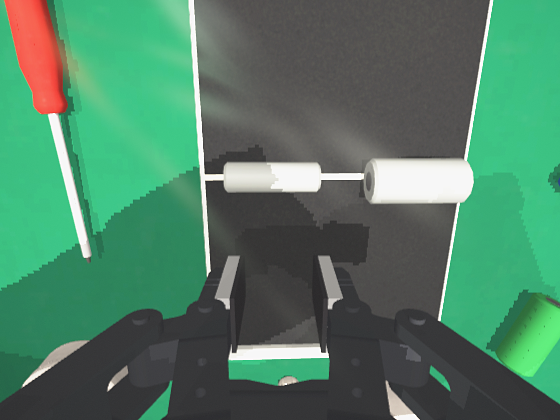

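Run:
```python
from fit import *
c=Rt("wrist",np.load("w26.npy",allow_pickle=True).item()); g=cv2.imread("pics/w26.png",0).astype(np.float32)
k,N,s=line(c,g,.466,.55,excl=(.475,.532)); print(k,N,s)
for d in((.5034,.0734,.0049),(.5785,.0725,.002)): print(1e3*(d[1]-np.polyval(k,d[0])),d[2]-k[0])
```

```text
[0.01065882 0.06651551] 19 3.3695888448630835e-05
1.518841867502757 -0.005758823088319504
-0.1816357464300422 -0.008658823088319504
```

step_arm([
  [0,12,0,-0.003,0.35],
  [0,16,0,0,0.35],
  [0,16,0,0,0.35],
  [0,10,0,0,0.35],
  [0,3,-8,0,0.35],
  [0,0,-15,0,0.35],
  [0,0,-13,0,0.35],
  [0,0,-5,0,0.35],
  [0,0,0,0,0.35],
  [0,0,0,0,0.35],
])

```text
time: 25.63
ee_pos: [0.5019, 0.1067, 0.0384]
eef_rot: [[-0.021, 0.999, 0.038], [1.0, 0.022, -0.009], [-0.01, 0.038, -0.999]]
force: [0.8, 0.5, -0.2]
gripper_width: 0.35
```

step_arm([
  [0,-2,-1,-0.01,0.35],
  [0,-2,-1,0,0.35],
  [0,-2,0,0,0.35],
  [0,-1.5,0,0,0.35],
  [0,-1,0,0,0.35],
  [0,0,0,0,0.35],
  [0,0,0,0,0.35],
])

```text
time: 26.22
ee_pos: [0.5031, 0.0961, 0.0382]
eef_rot: [[-0.008, 0.999, 0.04], [1.0, 0.008, -0.01], [-0.01, 0.04, -0.999]]
force: [-0.0, 0.4, 0.3]
gripper_width: 0.35
```

step_arm([
  [0,-0.4,-1,0.002,0.35],
  [0,-0.4,0,0,0.35],
  [0,-0.4,0,0,0.35],
  [0,-0.4,0,0,0.35],
  [0,-0.4,0,0,0.35],
  [0,-0.4,0,0,0.35],
  [0,-0.4,0,0,0.35],
  [0,-0.4,0,0,0.35],
  [0,0,0,0,0.35],
])

```text
time: 26.97
ee_pos: [0.5032, 0.0929, 0.0372]
eef_rot: [[-0.011, 0.999, 0.041], [1.0, 0.011, -0.009], [-0.01, 0.041, -0.999]]
force: [0.6, -0.5, -0.7]
gripper_width: 0.35
```

```bash
python3 look.py w27
python3 - <<'E'
from fit import *
edgefit("w27",.008,.492,.512,.0725,.003,90)
E
```

```text
26.9667 [0.50315376 0.09287639 0.03723822] yaw_y 0.011103033904367095 [ 0.040766   -0.00932918 -0.99912517] [ 0.56350277 -0.45376858 -0.71176303] 0.3501213659154958
w27 y by far edge 0.0721 near edge 0.0727 [298.5 297.5] [335.5 333.5]
```

step_arm([
  [0,-0.3,0,0,0.35],
  [0,-0.3,0,0,0.35],
  [0,0,0,0,0.35],
])

```text
time: 27.27
ee_pos: [0.5032, 0.0923, 0.0373]
eef_rot: [[-0.011, 0.999, 0.041], [1.0, 0.011, -0.009], [-0.01, 0.041, -0.999]]
force: [-0.3, -0.3, -0.3]
gripper_width: 0.344
```

step_arm([
  [0,3,0,0,0.35],
  [0,4,4,0,0.35],
  [0,0,15,0,0.35],
  [0,0,15,0,0.35],
  [0,-12,8,0,0.35],
  [0,-18,0,0,0.35],
  [0,-18,0,0,0.35],
  [0,-12,0,0,0.35],
  [0,-4,0,0,0.35],
  [0,0,0,0,0.35],
])

```text
time: 28.1
ee_pos: [0.5031, 0.0384, 0.0837]
eef_rot: [[-0.016, 0.999, 0.042], [1.0, 0.016, -0.008], [-0.008, 0.042, -0.999]]
force: [0.5, -0.2, -0.3]
gripper_width: 0.349
```

```bash
python3 look.py w28
cat > fin.py <<'E'
from fit import *
import sys
n=sys.argv[1]
c=Rt("wrist",np.load(f"{n}.npy",allow_pickle=True).item()); g=cv2.imread(f"pics/{n}.png",0).astype(np.float32)
k,N,s=line(c,g,.466,.55,excl=(.475,.532)); print(k,N,s)
for l,x0,r in(("dowel_thin",(.503,.072),.008),("dowel_thick",(.579,.073),.012)):
    for q in manip.regions_of(l,"wrist")[:4]:
        v,u=np.nonzero(q["pixels"]); w=back(c,[u.mean(),v.mean()],.008+r)[0]
        if np.hypot(w[0]-x0[0],w[1]-x0[1])>.03: continue
        d=fit(c,q["pixels"],w[:2],r); print(l,np.round(d,4),"gap %.2f rel %.4f"%(1e3*(d[1]-np.polyval(k,d[0])),d[2]-k[0]))
E
python3 fin.py w28
```

```text
28.1 [0.5031366  0.03836321 0.0837447 ] yaw_y 0.016091400937297082 [ 0.04213294 -0.00762472 -0.99908292] [ 0.45570161 -0.18819876 -0.31223123] 0.34872755220968354
[0.01129418 0.06620997] 19 3.507274710883829e-05
dowel_thin [5.031000e-01 7.200000e-02 6.600000e-03 1.128175e+02 2.865000e+03] gap 0.13 rel -0.0047
dowel_thick [5.785000e-01 7.250000e-02 1.390000e-02 2.393939e+02 4.730000e+03] gap -0.28 rel 0.0026
```

View pics/w28.png

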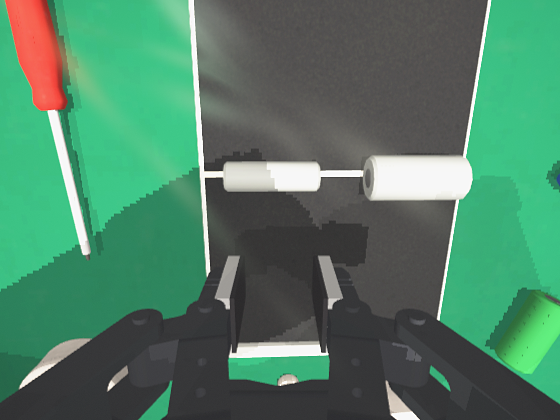

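Both dowels measure on the line: the thin one at +0.1 mm and the thick one at −0.3 mm. I'll raise the arm clear and make a last check.

step_arm([
  [0,0,15,0,0.35],
  [0,-5,25,0,0.35],
  [0,-20,30,0,0.35],
  [0,-30,30,0,0.35],
  [0,-30,20,0,0.35],
  [0,-30,0,0,0.35],
  [0,-30,0,0,0.35],
  [0,-20,0,0,0.35],
  [0,0,0,0,0.35],
  [0,0,0,0,0.35],
])

```text
time: 29.08
ee_pos: [0.5025, -0.1202, 0.21]
eef_rot: [[-0.036, 0.998, 0.042], [0.999, 0.036, -0.004], [-0.005, 0.042, -0.999]]
force: [-0.5, 1.5, -0.1]
gripper_width: 0.353
```

Run:
```python
from fit import *
print(manip.observe()["time"],manip.observe()["ee_pos"])
im=manip.capture("top"); cv2.imwrite("pics/t29.png",im[:,:,::-1])
a=cv2.imread("pics/top0.png"); b=im[:,:,::-1]
cv2.imwrite("pics/t29c.png",np.vstack([cv2.resize(q[180:275,200:380],None,fx=3.1,fy=3.1,interpolation=cv2.INTER_CUBIC) for q in(a,b)]))
im=manip.capture("scene"); cv2.imwrite("pics/s29.png",cv2.resize(im[170:310,170:350,::-1],None,fx=4,fy=4,interpolation=cv2.INTER_CUBIC))
```

```text
29.0833 [ 0.50247957 -0.12017382  0.21000605]
```

View pics/t29c.png

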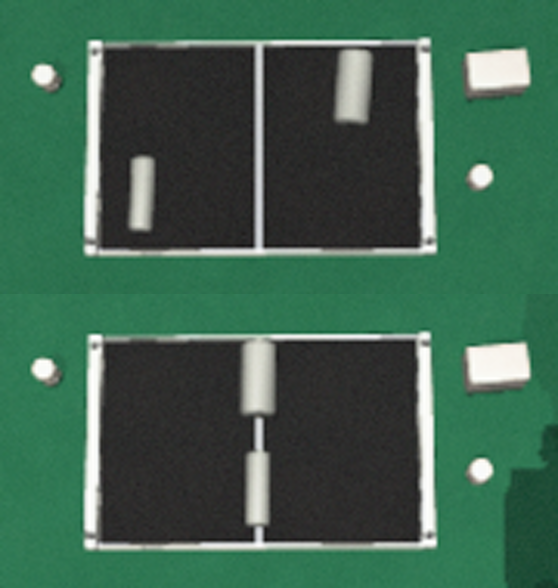

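View pics/s29.png

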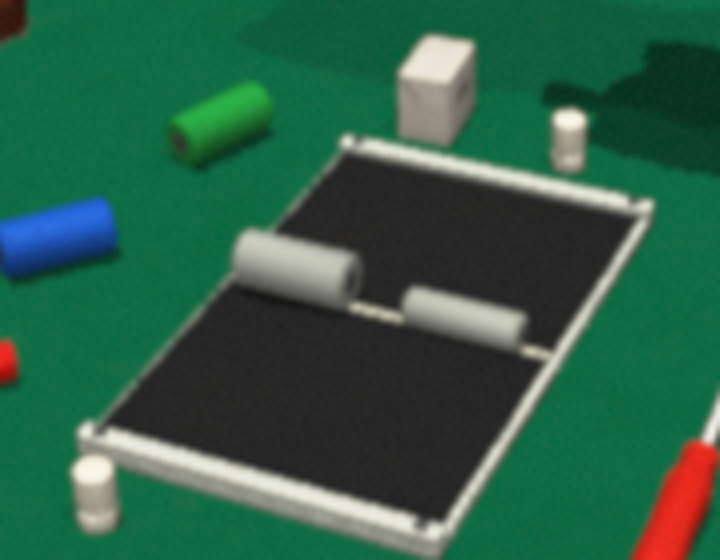

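The top picture, before and after, shows both dowels on the line. The posts at crop (43,370) and (480,470) and the block at (497,366) sit where they did before. The arm is clear of everything.

Run:
```python
from workcell import manip
print(manip.sign_off())
```

```text
the job is handed in; nothing more can be done
None
```

Both dowels are lying on the white line, and I handed the job in at about 29 s of the 54 s allowed. I rolled the thick dowel onto the line first, then the thin one, pushing with the fingertips and never gripping or lifting.

**Corrections along the way:** The thick dowel first overshot the line by 1.3 mm and then ended 1.4 mm short, so I nudged it back from each side. The thin dowel stopped 1.5 mm short at first and got one more small push.

**Last measurement (wrist camera):**

| Dowel | Offset from line | Angle to line |
|---|---|---|
| Thick | −0.3 mm | about 0.003 rad |
| Thin | +0.1 mm | about −0.005 rad |

The thick dowel's angle readings varied by about ±0.01 rad between pictures. The camera calibration is only good to about 2 mm, but each offset compares dowel and line in the same picture, so most of that error should cancel.

**Final check:** After I raised the arm, the top and scene pictures showed both dowels on the line. By eye, the posts and the block had not moved since the start. I did not measure the offsets again after the arm was raised. No check failed.

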